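# Set the spring-loaded rim gauge and hold it

### The arm

A 6-joint arm with a two-finger parallel gripper is mounted at the origin on a cart in front of the work surface, level with it; the furniture and walls round the work are solid. World frame = base frame: x ahead of the robot, y to its left, z up, the work surface at z = 0. Lengths are in m, angles in rad, forces in N, time in s.
With the tool pointing down it reaches from about 0.375 to 0.9 m from the base axis. Payload 3.1 kg.
Tool frame: the origin (TCP) lies at the centre of the arm's flange, where the gripper is bolted on; the fingertips stand 182 mm ahead of it and the grasp point (between the pads) lies 164 mm ahead of it; z points along the fingers, y is the line along which they close (so a half turn about z gives the same grasp; the last joint's range is limited). The gripper opens to 87 mm and grips with 3 to 60 N. Pads are 19 mm wide; open, the fingers measure 117 mm over their backs; the gripper's body (75 mm by 190 mm) begins 51 mm behind the grasp point.
Start: joints at [-1.323, 0.527, 1.433, -0, 1.181, -0.178], TCP at [0.259, -0.569, 0.405] pointing down, gripper open.
Joint ranges: [-3.08, 3.08], [-0.75, 2.2], [0.22, 2.44], [-1.43, 4.57], [0, 2.65], [-2.85, 2.85]. Speed limits (rad/s): [2.79, 2.79, 3.14, 3.14, 3.14, 3.14].

### API

Orientations are given as a 3x3 rotation matrix whose columns are the frame's x, y, z axes.
In Python, from rig import bot, get_image gives the robot as it stands.
- The arm moves only by the tool servo_tool, never from a script. Its argument "motion" is a list of rows, each a list of 4 numbers: the shift along the tool's x, y, z in cm, then the turn about the tool's z in rad. In form: [[dx, dy, dz, twist], ...]. A call has 1 to 5 rows; each row shifts and turns the commanded pose from where the row before left it, along the tool's axes as they then stand; what a row does not reach is not made up. A row lasts 1/12 s, in which the tool goes at most 41.7 mm and 7.16 degrees, less where a joint would pass 70% of its speed; a pose out of reach is approached as far as the arm can. A call with a gripper value outside its range is refused whole. "hand" is the closure in counts, from 0 (fully open) to 255 (shut), set as the call begins (left out, the last holds). The fingers move at their own pace and stop on an object; the grip force is fixed at half the most. Time passes only in rows, so rows that do not move let the fingers close. It gives the time, the measured TCP pose, the force, the opening and the grip force at its end, in the units of the state.
- bot.sense(): the state, without advancing time (a new reading comes with each control period).
- get_image(name): name is "side" or "top"; returns a dict with "pixels" (420x560x3 uint8, red, green, blue), "range_z" (420x560 float32, m along the optical axis (not along the pixel's ray), 0 where there is no reading), "mtx" (3x3 intrinsics, pixels), "D" ([k1, k2, p1, p2, k3] as OpenCV has them; the pictures are not rectified), "pose" (4x4, takes a point from camera to world coordinates). Camera axes: x right, y up, looking along -z (the intrinsics and any distortion apply to the point x, -y, -z); pixel columns grow to the right and rows downward; lengths in m; the calibration is good to about 2 mm. A picture is of the moment at which its call begins.
- bot.finish_job(): hands the job in; it is judged then, once.
The state is a dict: "t": time; "q": joint angles; "qvel": joint speeds; "tau": joint torques, N m; "eef_pos": TCP position; "orientation": TCP orientation; "contact_force": force on the tool from outside, world axes, zero at the start; "wrist_torque": the same for the moment, N m; "opening": opening from 0.0 (shut) to 1.0 (fully open); "grasp_force": force on a finger pad.
Only numpy, scipy, OpenCV 4.12 (cv2) and the standard library are available. Lean on these libraries where they do the work, as an engineer would, in place of code of your own. Each camera call takes 0.05 s, during which the arm holds its last target. There are 200 camera calls.

### The job

Get the rim gauge ready for checking a sherd: first lift the storage stop off the gauge's rail by its bail handle, stand it upright on the bare desk and let go of it, then press the lock button on the sleeve fully down. Then draw the telescoping arm out by its upright post until the pointer on the arm is level with the index clip set on the scale. The arm springs back if released, so finish while still gripping the post and holding the pointer steady at the clip, with the clip not shifted and the loose sherds round about left where they are.

Things in the scene. Friction and masses are not known exactly. Their poses are not given: they have to be found in the camera images.
- gauge: The rim gauge, fixed: steel foot plate 315 x 130 x 12 mm, aluminium sleeve on it (160 long, 40 wide, top 100 mm above the desk). Origin at desk level under the sleeve's mouth; the foot reaches 165 mm behind it, 150 ahead, 65 to each side. x: the way the arm extends; -y: the scale side; z up. A rail 24 mm wide, top 55 mm above the desk, runs from the mouth to x = 140 mm.
- stop: The storage stop: loose dark steel saddle, 44 x 44 mm, 96 mm high with handle, 0.18 to 0.35 kg, astride the rail just ahead of the arm's head, blocking it. Origin: centre of its underside (30 mm above the desk when seated). z up, x along the handle bar, at the start along the gauge's x. Its cheeks reach 25 mm down the rail's sides with 2 mm play: lift it straight up.
- stop_handle (a point): Centre of the bar of the stop's bail handle, a round bar 9 mm thick, 36 mm long along the stop's x, 92 mm above the stop's underside and 32 mm above the top of its solid block. Axes as stop. Fingers closing along y can pinch it. A bare place to stand the stop is straight ahead of the foot (gauge x 180 to 270 mm, y within 30 mm).
- button_top (a point): Centre of the top of the lock button, a steel disc of 24 mm diameter on top of the sleeve near its rear end, 112 mm above the desk when up (12 mm above the sleeve). It moves with the button.
- lock_button (a joint): Lock button travel in m: 0 up (arm locked), 0.007 fully down (arm free). It resists with about 3 N, is pressed straight down, and stays down when left.
- post_grip (a point): Height to grip the black upright pull post on the arm's head: a point on the post's axis 124 mm above the desk. The post is 22 x 22 mm, from 102 to 142 mm above the desk, faces square to the gauge's x and y; either pair can be pinched. It moves only along the gauge's x. Axes as gauge. The head below is 42 mm wide.
- gauge_arm (a joint): Extension of the arm in m: 0 fully home, at most 0.11. While the button is up a pawl stops it within about 4 mm. A spring pulls it home with 2 N at 0, rising to 4 N at 0.1; it slides back if let go.
- pointer_tip (a point): Tip of the steel pointer that sticks out of the arm's head to the scale side (-y of the gauge), 88 mm above the desk; it is on the same x as the post's axis and moves with the arm. Axes as gauge.
- clip_tooth (a point): Upright tooth, 3 mm wide, of the index clip, a small dark clip on the outer edge of the scale, 88 mm above the desk; axes as gauge. Pointer and tooth are level when their x in the gauge's frame is equal (the tooth is then 9 mm past the tip in -y). Scale: a tick every 10 mm, a longer one every 50, the first at extension 0; the clip stands at 55 to 95 mm.
- sherd_a: Bystander: flat pottery sherd about 69 x 64 x 14 mm on the far side of the gauge. Leave alone.
- sherd_b: Bystander: narrow pottery sherd about 100 x 43 x 20 mm on the far side of the gauge. Leave alone.
- sherd_c: Bystander: pottery sherd about 71 x 68 x 17 mm on the robot's side of the gauge, near its rear end. Leave alone.
- sherd_d: Bystander: large dark sherd about 164 x 120 x 38 mm to the right of the gauge. Leave alone.
- clamp: Bystander: black spring clamp about 158 x 115 x 26 mm, far right; it is fixed.
- bowl_piece: Bystander: standing curved piece of a bowl, about 56 x 196 x 185 mm, to the left of the gauge; it is fixed.

How it is judged:
By the outcome, as a careful person would: the job done as asked, in the order asked, and still so for the second after the job is handed in, while the arm keeps its last pose, push and grip.
It also fails if it takes over 59 s, if anything falls off the work surface, if the arm or the gripper's body presses on something with over 40 N, if the wrist force passes 120 N, or if a joint passes its speed limit or range.

## Working session

There is one attempt and no reset: what is moved stays moved. The work goes in short steps, Python scripts to look and compute and a tool call to move; the robot and the scene stay as the last step left them, time stands still between calls to the robot, and variables do not carry over. Pictures are saved under pics/ and viewed, at most 10 in all, crops included, and the job is handed in when it is done.

Besides the shell and the picture viewer there is one more tool, called after "Call:" as a command line: name --pt "numbers of a row" for each row, then --argument value for the rest. servo_tool: Moves the arm, as the interface text tells. Its arguments: {"type":"object","properties":{"motion":{"type":"array","items":{"type":"array","items":{"type":"number"}}},"hand":{"type":"number"}},"required":["motion"]}

```bash
ls; mkdir -p pics
cat > h.py <<'E'
import numpy as np, cv2
from rig import bot, get_image
def shot(n,f):
    d=get_image(n); cv2.imwrite('pics/'+f+'.png',d['pixels'][:,:,::-1]); np.savez('pics/'+f+'.npz',**d); return d
def load(f): return dict(np.load('pics/'+f+'.npz'))
def rays(d,uv):
    uv=np.asarray(uv,float).reshape(-1,1,2)
    n=cv2.undistortPoints(uv,d['mtx'],d['D']).reshape(-1,2)
    return np.c_[n[:,0],-n[:,1],-np.ones(len(n))]
def plane(d,uv,z):
    r=rays(d,uv)@d['pose'][:3,:3].T; o=d['pose'][:3,3]
    return o+r*((z-o[2])/r[:,2])[:,None]
def depth(d,uv):
    r=rays(d,uv); uv=np.asarray(uv).reshape(-1,2).astype(int)
    z=d['range_z'][uv[:,1],uv[:,0]]
    return (r*z[:,None])@d['pose'][:3,:3].T+d['pose'][:3,3]
def cloud(d):
    v,u=np.mgrid[:420,:560]; P=depth(d,np.c_[u.ravel(),v.ravel()]).reshape(420,560,3); P[d['range_z']==0]=np.nan; return P
E
python3 - <<'E'
from h import *
for n in('side','top'):
    d=shot(n,n+'0'); print(n,d['pose'].round(3).tolist(),d['mtx'].round(1).tolist(),d['D'])
s=bot.sense(); print(s)
E
```

```text
pics
side [[0.997, 0.058, -0.051, 0.467], [-0.075, 0.571, -0.818, -1.001], [-0.018, 0.819, 0.573, 0.812], [0.0, 0.0, 0.0, 1.0]] [[380.5, 0.0, 283.9], [0.0, 380.5, 207.0], [0.0, 0.0, 1.0]] [0.01760666 0.         0.         0.         0.        ]
top [[0.002, 0.984, -0.177, 0.37], [-1.0, 0.005, 0.017, 0.012], [0.017, 0.177, 0.984, 1.107], [0.0, 0.0, 0.0, 1.0]] [[380.6, 0.0, 279.4], [0.0, 380.6, 209.0], [0.0, 0.0, 1.0]] [0.00390171 0.         0.         0.         0.        ]
{'t': 0.1, 'q': array([-1.32250821e+00,  5.28382648e-01,  1.43378383e+00, -3.40279312e-05,
        1.18141810e+00, -1.78510954e-01]), 'qvel': array([-0.00093291, -0.00063557, -0.00121414, -0.00130951, -0.00036055,
       -0.00102728]), 'tau': array([-2.18959731e-04, -4.40985131e+01, -1.77149624e+01,  6.33526803e-02,
        5.34025335e-02, -5.51208052e-05]), 'eef_pos': array([ 0.25866299, -0.5686174 ,  0.40386027]), 'orientation': array([[ 9.10290188e-01,  4.13970413e-01, -5.20019076e-04],
       [ 4.13970614e-01, -9.10288214e-01,  1.92309831e-03],
       [ 3.22738567e-04, -1.96585014e-03, -9.99998016e-01]]), 'contact_force': array([ 0.33401286, -0.31603396,  0.04130637]), 'wrist_torque': array([ 0.02178743, -0.00777754, -0.01598815]), 'grasp_force': 0.0, 'opening': 1.0000063620532202}
```

View pics/top0.png

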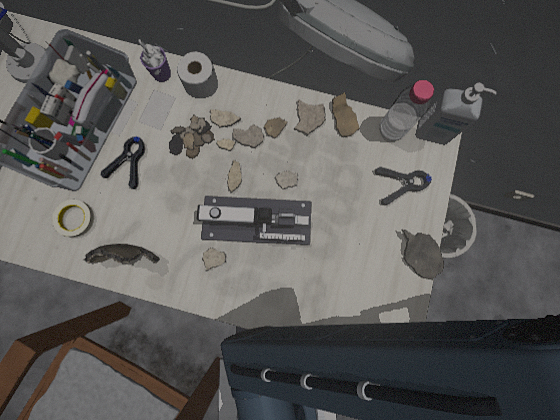

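View pics/side0.png

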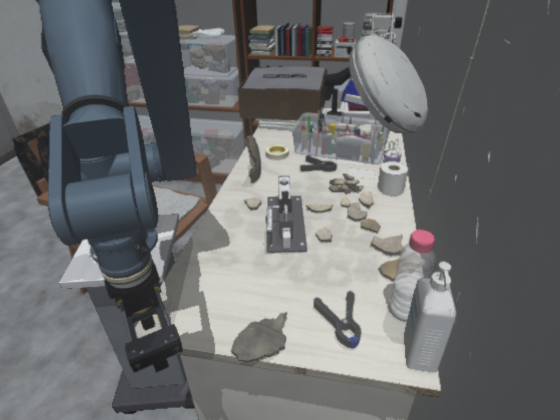

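Top view: the gauge's foot spans about (202,197)–(311,244), with the button near (216,212), the head near (264,214), the stop near (290,218) and the scale below at row 237. The arm extends to image right (world −y). The side view shows the gauge at about (285,220).

Run:
```python
from h import *
a=load('top0');b=load('side0')
A=cv2.resize(a['pixels'][185:255,190:325],(800,415),interpolation=cv2.INTER_CUBIC)
B=cv2.resize(b['pixels'][165:260,250:320],(442,600),interpolation=cv2.INTER_CUBIC)
cv2.imwrite('pics/A.png',A[:,:,::-1]);cv2.imwrite('pics/B.png',B[:,:,::-1])
for n,d,sl in(('top',a,(slice(185,255),slice(190,325))),('side',b,(slice(165,260),slice(250,320)))):
    P=cloud(d)[sl]; 
    v,u=np.mgrid[sl[0],sl[1]]
    for lo,hi in((.008,.018),(.05,.06),(.06,.08),(.08,.094),(.095,.104),(.106,.118),(.118,.128),(.132,.148)):
        m=(P[...,2]>lo)&(P[...,2]<hi); 
        if m.sum()<3: continue
        q=P[m]; r=cv2.minAreaRect(q[:,:2].astype(np.float32)*1000)
        print(n,lo,m.sum(),q.mean(0).round(3),np.median(u[m]),np.median(v[m]),'rect',np.round(r[0],1),np.round(r[1],1),round(r[2],1))
```

```text
top 0.008 2773 [0.532 0.066 0.011] 251.0 227.0 rect [538.6  61. ] [203.4 316.6] 0.4
top 0.05 151 [ 0.528 -0.047  0.054] 299.0 221.0 rect [525.5 -34.5] [103.7  33.5] 87.9
top 0.06 143 [0.499 0.017 0.075] 279.0 233.0 rect [496.9  70.2] [ 69.5 282. ] 3.6
top 0.08 497 [0.508 0.006 0.086] 282.0 224.0 rect [516.9  70.3] [290.7  86.5] 85.8
top 0.095 887 [0.537 0.121 0.099] 233.0 215.0 rect [532.   90.2] [253.7  71.9] 77.0
top 0.106 72 [0.538 0.14  0.11 ] 215.0 213.0 rect [535.8  66.4] [225.   25.7] 89.3
top 0.118 52 [ 0.531 -0.018  0.123] 286.0 215.0 rect [530.1  -1.2] [10.  89.5] 3.3
top 0.132 82 [0.534 0.035 0.141] 264.0 213.0 rect [534.   33.8] [21.3 23.2] 0.3
side 0.008 1355 [0.542 0.055 0.011] 292.0 225.0 rect [531.2 172.7] [549.2 281.4] 81.4
side 0.05 129 [0.505 0.029 0.055] 284.0 231.0 rect [483.8 150.5] [ 81.1 485.2] 7.8
side 0.06 182 [0.498 0.027 0.072] 278.5 224.0 rect [490.1 152.3] [ 94.9 450.8] 7.3
side 0.08 267 [ 0.513 -0.011  0.086] 280.0 217.0 rect [518.1  61. ] [278.4  86.5] 84.8
side 0.095 235 [0.537 0.11  0.099] 284.0 190.0 rect [531.4  87.8] [260.6  69.5] 77.3
side 0.106 49 [0.536 0.068 0.111] 284.0 201.0 rect [534.6  65.5] [225.7  19.4] 86.8
side 0.118 39 [ 0.532 -0.006  0.123] 285.0 206.0 rect [534.8  -4.4] [19.  71.4] 3.6
side 0.132 41 [0.533 0.03  0.139] 284.0 194.0 rect [533.   32.2] [22.3 25.3] 7.0
```

View pics/A.png

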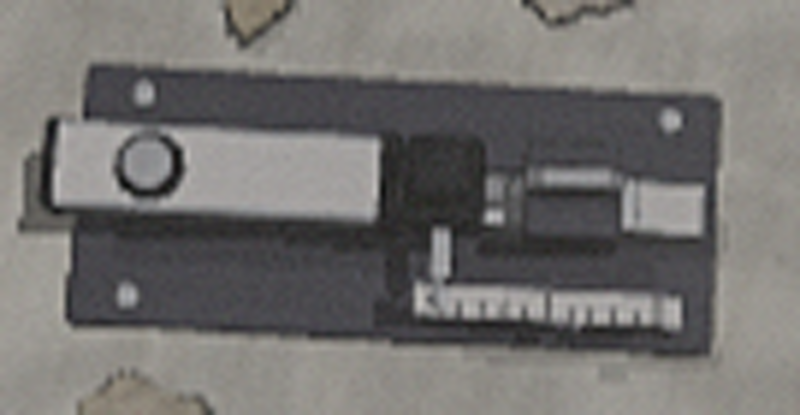

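View pics/B.png

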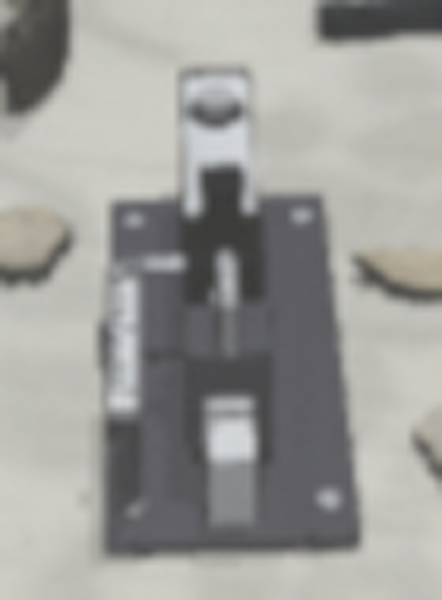

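The crops show the foot corners, the button at about (149,165) in the top crop, the post at (445,172), the handle bar at (575,177), the pointer at (440,250) and the scale from 415 to 680. The clip shows as a faint dark nub near (572,325). Next I compute the gauge frame and an orthophoto of the scale strip.

```bash
cat >> h.py <<'E'
def ortho(d,o,gx,gy,z,xr,yr,res=.0005):
    X,Y=np.meshgrid(np.arange(*xr,res),np.arange(yr[1],yr[0],-res))
    W=o[:2]+X[...,None]*gx+Y[...,None]*gy
    W=np.dstack([W,np.full(X.shape,z)]).reshape(-1,3)
    C=(W-d['pose'][:3,3])@d['pose'][:3,:3]; C=C*[1,-1,-1]
    uv=cv2.projectPoints(C,np.zeros(3),np.zeros(3),d['mtx'],d['D'])[0].reshape(X.shape+(2,)).astype(np.float32)
    return cv2.remap(d['pixels'],uv[...,0],uv[...,1],cv2.INTER_CUBIC),uv
E
python3 - <<'E'
from h import *
a=load('top0');b=load('side0')
c=np.array([(90,65),(720,97),(712,355),(68,325)])/5.926+[190,185]
Q=plane(a,c,.012)[:,:2]; print('foot corners',Q.round(4).tolist(),np.linalg.norm(Q-np.roll(Q,-1,0),axis=1).round(3))
ax=(Q[1]-Q[0])+(Q[2]-Q[3]); ax/=np.linalg.norm(ax); gy=np.array([-ax[1],ax[0]])
for n,d,bu,st in(('top',a,(205,226),(276,300)),('side',b,(275,293),(275,295))):
    P=cloud(d); v,u=np.mgrid[:420,:560]; 
    for nm,lo,hi,y0,y1 in(('button',.106,.118,.11,.17),('handle',.116,.13,-.05,.01),('post',.133,.148,.0,.08)):
        m=(P[...,2]>lo)&(P[...,2]<hi)&(P[...,1]>y0)&(P[...,1]<y1)&(abs(P[...,0]-.53)<.05)
        q=P[m]; s=q[:,:2]@np.c_[ax,gy]; print(n,nm,m.sum(),q.mean(0).round(4),'extent',np.ptp(s,0).round(3),'mid gauge',((s.max(0)+s.min(0))/2).round(4))
o=Q.mean(0)+0.0075*ax   # foot centre is x=-7.5mm
print('axis',ax,'yaw',np.degrees(np.arctan2(ax[1],ax[0])),'origin',o,'o in gauge axes',o@np.c_[ax,gy])
np.savez('g.npz',o=o,gx=ax,gy=gy)
ims=[cv2.resize(ortho(d,o,ax,gy,.088,(-.01,.15),(-.08,.03))[0],None,fx=2.4,fy=2.4,interpolation=cv2.INTER_CUBIC) for d in(a,b)]
I=np.vstack(ims); print(I.shape); I=cv2.resize(I,None,fx=600/I.shape[0],fy=600/I.shape[0]) if I.shape[0]>600 else I
cv2.imwrite('pics/ortho.png',I[:,:,::-1]); print(I.shape)
E
```

```text
foot corners [[0.6056, 0.211], [0.5911, -0.101], [0.4632, -0.0954], [0.4768, 0.217]] [0.312 0.128 0.313 0.129]
top button 37 [0.5394 0.1635 0.1105] extent [0.013 0.021] mid gauge [-0.1874  0.531 ]
top handle 52 [ 0.5315 -0.0249  0.123 ] extent [0.042 0.008] mid gauge [0.0009 0.5326]
top post 82 [0.5341 0.035  0.1408] extent [0.023 0.022] mid gauge [-0.0583  0.5318]
side button 15 [0.54   0.1616 0.11  ] extent [0.013 0.018] mid gauge [-0.1847  0.5328]
side handle 27 [ 0.5312 -0.0302  0.1222] extent [0.039 0.007] mid gauge [0.0034 0.5322]
side post 37 [0.5336 0.0308 0.1394] extent [0.024 0.023] mid gauge [-0.0566  0.5325]
axis [-0.04500092 -0.99898695] yaw -92.57923391916543 origin [0.53383729 0.05041048] o in gauge axes [-0.07438258  0.53102796]
(1056, 768, 3)
(600, 436, 3)
```

View pics/ortho.png

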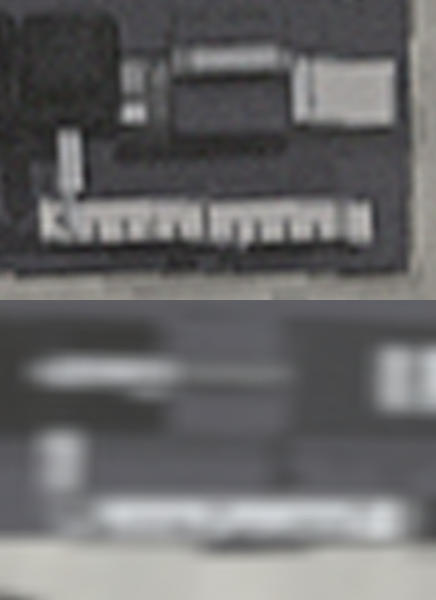

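The ortho view shows the pointer at x≈16 mm in the gauge frame, the 50 mm tick at 66 mm, and the clip nub near column 240 (x≈78 mm, extension about 62 mm). I'll check that again from close by. Now I turn the tool and move above the handle.

Call:
servo_tool --pt "0 0 0 -0.122" --pt "0 0 0 -0.122" --pt "0 0 0 -0.122" --pt "0 0 0 -0.122" --pt "0 0 0 -0.122" --hand 60

```text
t: 0.52
eef_pos: [0.2587, -0.5687, 0.4041]
orientation: [[0.504, 0.864, -0.0], [0.864, -0.504, 0.001], [0.001, -0.001, -1.0]]
contact_force: [0.2, -0.8, -0.0]
opening: 0.782
grasp_force: 0.0
```

Call:
servo_tool --pt "0 0 0 -0.122" --pt "0 0 0 -0.122" --pt "0 0 0 -0.122" --pt "0 0 0 -0.122" --pt "0 0 0 0"

```text
t: 0.93
eef_pos: [0.2587, -0.5687, 0.4042]
orientation: [[0.044, 0.999, -0.0], [0.999, -0.044, 0.001], [0.001, -0.0, -1.0]]
contact_force: [0.8, -1.1, 0.5]
opening: 0.765
grasp_force: 0.0
```

Call:
servo_tool --pt "3 1.35 0 0" --pt "3 1.35 0 0" --pt "3 1.35 0 0" --pt "3 1.35 0 0" --pt "3 1.35 0 0"

```text
t: 1.35
eef_pos: [0.3334, -0.4207, 0.4045]
orientation: [[0.05, 0.999, -0.0], [0.999, -0.05, 0.001], [0.001, -0.0, -1.0]]
contact_force: [0.4, -0.8, -0.3]
opening: 0.765
grasp_force: 0.0
```

Call:
servo_tool --pt "3 1.35 0 0" --pt "3 1.35 0 0" --pt "3 1.35 0 0" --pt "3 1.35 0 0" --pt "3 1.35 0 0"

```text
t: 1.77
eef_pos: [0.4078, -0.2739, 0.4047]
orientation: [[0.05, 0.999, -0.0], [0.999, -0.05, 0.0], [0.0, -0.0, -1.0]]
contact_force: [0.2, -0.1, 1.0]
opening: 0.766
grasp_force: 0.0
```

Call:
servo_tool --pt "3 1.35 0 0" --pt "3 1.35 0 0" --pt "3 1.35 0 0" --pt "3 1.35 0 0" --pt "0 0 0 0"

```text
t: 2.18
eef_pos: [0.468, -0.1536, 0.4046]
orientation: [[0.044, 0.999, 0.0], [0.999, -0.044, 0.003], [0.003, 0.0, -1.0]]
contact_force: [0.6, 0.3, 0.4]
opening: 0.769
grasp_force: 0.0
```

```bash
cat >> h.py <<'E'
G=np.load('g.npz'); o,gx,gy=G['o'],G['gx'],G['gy']
def ing(p): p=np.asarray(p); return np.c_[(p[...,:2]-o)@gx,(p[...,:2]-o)@gy] if p.ndim>1 else np.array([(p[:2]-o)@gx,(p[:2]-o)@gy])
def where():
    s=bot.sense(); R=s['orientation']; print('t',round(s['t'],2),'tcp',s['eef_pos'].round(4),'grasp gauge',(1000*ing(s['eef_pos']+.164*R[:,2])).round(1),'grasp z',((s['eef_pos']+.164*R[:,2])[2]*1000).round(1),'yaw err',(np.arctan2(R[1,1],R[0,1])-np.arctan2(gy[1],gy[0])).round(4),'tilt',R[:2,2].round(4),'F',s['contact_force'].round(1),'open',round(s['opening'],3),'gf',round(s['grasp_force'],1)); return s
E
python3 - <<'E'
from h import *
where()
a=load('top0'); P=cloud(a)
for nm,lo,hi,x0,x1 in(('button',.105,.118,-.16,-.09),('handle',.116,.13,.05,.11),('post',.133,.148,0,.04),('pointer',.083,.094,.005,.03)):
    g=ing(P.reshape(-1,3)).reshape(420,560,2)
    m=(P[...,2]>lo)&(P[...,2]<hi)&(g[...,0]>x0)&(g[...,0]<x1)&(abs(g[...,1])<.07)
    s=g[m]; print(nm,m.sum(),P[m][:,2].mean().round(4),'min',s.min(0).round(4),'max',s.max(0).round(4))
print('button px',ing(plane(a,[(215.1,212.8)],.112)))
I,uv=ortho(a,o,gx,gy,.088,(.06,.125),(-.07,-.04),.001)
print(uv[0,0],uv[-1,-1]); print(I.mean(2).astype(int)[::2,::2])
m=uv.round().astype(int); print((P[m[::3,::3,1],m[::3,::3,0],2]*1000).round())
E
```

```text
t 2.18 tcp [ 0.468  -0.1536  0.4046] grasp gauge [206.3 -56.5] grasp z 240.6 yaw err 0.0006 tilt [0.0003 0.0028] F [0.6 0.3 0.4] open 0.769 gf 0.0
button 60 0.1103 min [-0.1285 -0.0108] max [-0.1067  0.0107]
handle 52 0.123 min [ 0.0541 -0.0024] max [0.0965 0.0056]
post 82 0.1408 min [ 0.0045 -0.0103] max [0.0276 0.0117]
pointer 48 0.0883 min [ 0.0056 -0.0578] max [ 0.0288 -0.0201]
button px [[-0.11476123 -0.00021265]]
[280.22684 232.01678] [303.56284 244.29895]
[[ 69  68  67  72  78  77  69  68  72  71  68  64  63  65  65  61  57  61
   61  61  65  65  64  62  63  63  68  74  76  77  76  74  73]
 [ 77  79  86  82  69  65  67  70  70  71  70  68  70  75  80  80  81  89
   91  90  87  87  86  89  91  89  85  83  87  87  74  63  72]
 [113 115 103  98 106 107 108 111 113 113 118 121 124 126 128 131 135 140
  143 137 126 125 126 128 129 132 117 102 106 116 111 100 113]
 [152 156 114 109 156 153 152 155 159 156 155 158 163 160 160 163 166 168
  170 164 151 151 153 155 154 163 144 119 121 146 156 151 158]
 [167 174 117 108 178 174 171 171 171 171 168 166 167 170 169 168 170 164
  164 165 1
[... 1883 characters left out ...]
. 83. 83. 77. 80. 81. 81. 80.
  81. 80. 81. 79.]
 [81. 81. 80. 81. 82. 83. 83. 82. 81. 83. 80. 81. 80. nan 80. 79. 80. 83.
  81. 82. 81. 80.]
 [84. 84. 83. 82. 82. 79. 79. 79. 80. 82. 78. 82. 81. 82. 82. 79. 81. 84.
  82. 79. 83. 79.]
 [80. 81. 83. 78. 78. 81. 81. 80. 82. 81. 77. 83. 84. 78. 84. 82. 78. 83.
  78. 79. 80. 83.]
 [14. 11.  8.  8. 86. 87. 86.  7. 16. 10. 10. 10. 10. 12. 10. 11. 12. 10.
  31. 36. 41. 10.]
 [nan 10. 14.  8. 88. 84. 89. 13.  7.  9. 13.  8. 13. 14. 11. 11. 13. 12.
  13. 10. 10. 12.]
 [10. 10. 13. 13. 10. 10. 13. 10. 11. 10. 10. 15. 13. 13. 11. 11. 14. 11.
  10. 12. 15. 12.]
 [ 9. 11.  9.  9. 12. 11. 12. 10. 11.  8.  9. 12.  9. 10. 11. 14. 10. 12.
  15. 11. 11. 12.]]
```

Call:
servo_tool --pt "3 1.3 0 0" --pt "3 1.3 0 0" --pt "3 1.3 0 0" --pt "3 1.3 0 0" --pt "1 0.6 0 0"

```text
t: 2.6
eef_pos: [0.5316, -0.0281, 0.4047]
orientation: [[0.046, 0.999, 0.001], [0.999, -0.046, 0.001], [0.001, 0.0, -1.0]]
contact_force: [0.0, -0.7, 0.1]
opening: 0.765
grasp_force: 0.0
```

Call:
servo_tool --pt "0 0 2 0" --pt "0 0 2 0" --pt "0 0 1.5 0" --pt "0 0 1 0" --pt "0 0 0 0"

```text
t: 3.02
eef_pos: [0.53, -0.0314, 0.3376]
orientation: [[0.048, 0.999, -0.005], [0.999, -0.048, 0.001], [0.001, -0.005, -1.0]]
contact_force: [-0.4, -0.5, -0.4]
opening: 0.761
grasp_force: 0.0
```

Run:
```python
from h import *
where(); where
```

```text
t 3.02 tcp [ 0.53   -0.0314  0.3376] grasp gauge [81.8 -1. ] grasp z 173.6 yaw err -0.0029 tilt [-0.0048  0.0009] F [-0.4 -0.5 -0.4] open 0.761 gf 0.0
```

Call:
servo_tool --pt "0.5 0.2 1.5 0" --pt "0 0 1.5 0" --pt "0 0 1.2 0" --pt "0 0 0.9 0" --pt "0 0 0 0"

```text
t: 3.43
eef_pos: [0.5327, -0.0264, 0.2878]
orientation: [[0.047, 0.999, -0.002], [0.999, -0.047, 0.0], [0.0, -0.002, -1.0]]
contact_force: [-0.1, 0.2, -0.5]
opening: 0.765
grasp_force: 0.0
```

Run:
```python
from h import *
where(); 
a=shot('top','t1'); b=shot('side','s1')
A=cv2.resize(a['pixels'][170:260,220:340],(533,400),interpolation=cv2.INTER_CUBIC); B=cv2.resize(b['pixels'][150:260,250:320],(255,400),interpolation=cv2.INTER_CUBIC)
cv2.imwrite('pics/c1.png',np.hstack([A,B])[:,:,::-1])
```

```text
t 3.43 tcp [ 0.5327 -0.0264  0.2878] grasp gauge [76.7  2. ] grasp z 123.8 yaw err -0.0022 tilt [-0.0022  0.0005] F [-0.1  0.2 -0.5] open 0.765 gf 0.0
```

View pics/c1.png

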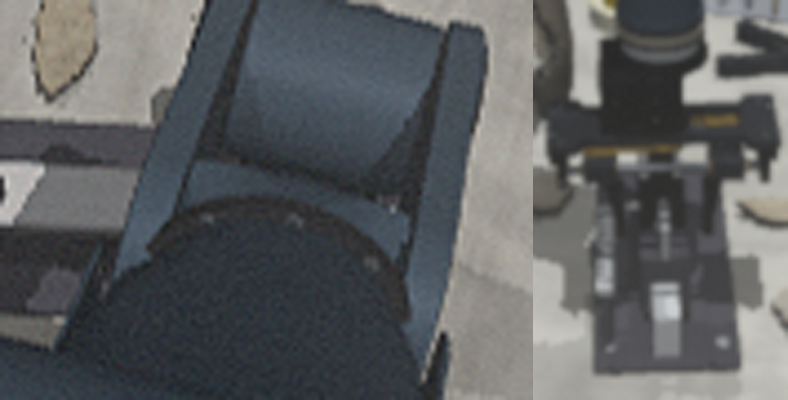

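The top view is blocked by the arm. The side view shows the handle bar (about column 663 in the picture) midway between the fingers. I close the fingers and lift.

Call:
servo_tool --pt "0 0 0.1 0" --pt "0 0 0 0" --pt "0 0 0 0" --pt "0 0 0 0" --pt "0 0 0 0" --hand 255

```text
t: 3.95
eef_pos: [0.5331, -0.0259, 0.2881]
orientation: [[0.046, 0.999, 0.001], [0.999, -0.046, -0.0], [-0.0, 0.001, -1.0]]
contact_force: [0.5, -0.2, 0.2]
opening: 0.473
grasp_force: 0.0
```

Call:
servo_tool --pt "0 0 0 0" --pt "0 0 0 0" --pt "0 0 0 0" --pt "0 0 0 0" --pt "0 0 0 0"

```text
t: 4.37
eef_pos: [0.533, -0.0259, 0.2877]
orientation: [[0.046, 0.999, 0.0], [0.999, -0.046, -0.0], [-0.0, 0.0, -1.0]]
contact_force: [0.5, -0.0, -0.8]
opening: 0.097
grasp_force: 30.5
```

Call:
servo_tool --pt "0 0 -0.5 0" --pt "0 0 -0.5 0" --pt "0 0 -0.5 0" --pt "0 0 -0.5 0" --pt "0 0 0 0"

```text
t: 4.78
eef_pos: [0.5333, -0.026, 0.309]
orientation: [[0.046, 0.999, 0.002], [0.999, -0.046, -0.001], [-0.0, 0.002, -1.0]]
contact_force: [1.0, -0.6, -2.7]
opening: 0.09
grasp_force: 30.0
```

The grip holds and the stop is lifted (about 2.5 N). I raise it clear of the rail and carry it ahead of the foot.

Call:
servo_tool --pt "0 0 -1 0" --pt "0 0 -1.2 0" --pt "0 0 -1.2 0" --pt "0 0 -1 0" --pt "0 0 0 0"

```text
t: 5.2
eef_pos: [0.5336, -0.0261, 0.3541]
orientation: [[0.046, 0.999, 0.005], [0.999, -0.046, -0.001], [-0.001, 0.005, -1.0]]
contact_force: [0.1, -0.1, -2.2]
opening: 0.091
grasp_force: 30.0
```

Call:
servo_tool --pt "-1 0 0 0" --pt "-2 0 0 0" --pt "-2 0 0 0" --pt "-2 0 0 0" --pt "-2 0 0 0"

```text
t: 5.62
eef_pos: [0.5283, -0.1172, 0.3509]
orientation: [[0.046, 0.999, -0.002], [0.999, -0.046, 0.0], [0.0, -0.002, -1.0]]
contact_force: [1.0, -0.0, -2.9]
opening: 0.088
grasp_force: 30.0
```

Call:
servo_tool --pt "-2 0 0 0" --pt "-2 0 0 0" --pt "-1.5 0 0 0" --pt "-0.7 0 0 0" --pt "0 0 0 0"

```text
t: 6.03
eef_pos: [0.5259, -0.1796, 0.3513]
orientation: [[0.048, 0.999, -0.0], [0.999, -0.048, -0.0], [-0.0, -0.0, -1.0]]
contact_force: [-0.6, -0.1, -2.2]
opening: 0.091
grasp_force: 30.0
```

Call:
servo_tool --pt "0 0 1.5 0" --pt "0 0 2 0" --pt "0 0 1.5 0" --pt "0 0 1 0" --pt "0 0 0 0"

```text
t: 6.45
eef_pos: [0.5252, -0.1765, 0.2896]
orientation: [[0.045, 0.999, -0.005], [0.999, -0.045, 0.003], [0.003, -0.005, -1.0]]
contact_force: [-1.1, -0.1, -2.6]
opening: 0.089
grasp_force: 30.0
```

Run:
```python
from h import *
where(); 
a=shot('top','t2'); b=shot('side','s2')
A=cv2.resize(a['pixels'][170:270,220:360],(532,380),interpolation=cv2.INTER_CUBIC); B=cv2.resize(b['pixels'][165:280,245:320],(248,380),interpolation=cv2.INTER_CUBIC)
cv2.imwrite('pics/c2.png',np.hstack([A,B])[:,:,::-1])
```

```text
t 6.45 tcp [ 0.5252 -0.1765  0.2896] grasp gauge [226.6   0.8] grasp z 125.6 yaw err -0.0001 tilt [-0.0047  0.003 ] F [-1.1 -0.1 -2.6] open 0.089 gf 30.0
```

View pics/c2.png

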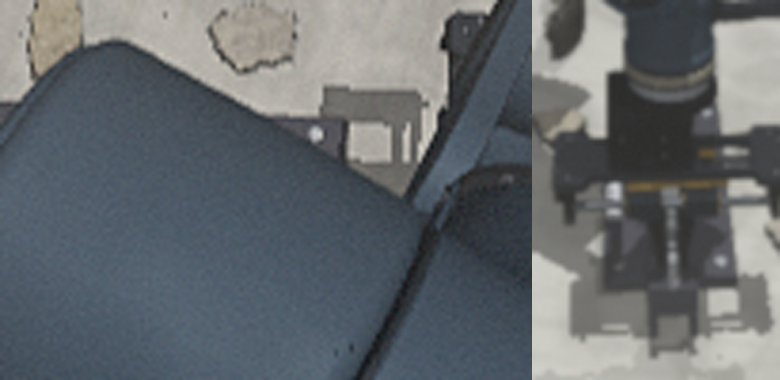

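The side view shows the stop hanging upright, clear of the foot's front edge. I lower it to the desk.

Call:
servo_tool --pt "0 0 1 0" --pt "0 0 1 0" --pt "0 0 0.5 0" --pt "0 0 0.3 0" --pt "0 0 0 0"

```text
t: 6.97
eef_pos: [0.5257, -0.1777, 0.2628]
orientation: [[0.046, 0.999, -0.002], [0.999, -0.046, 0.001], [0.001, -0.002, -1.0]]
contact_force: [0.0, -0.4, -2.4]
opening: 0.094
grasp_force: 30.0
```

Call:
servo_tool --pt "0 0 0.1 0" --pt "0 0 0.1 0" --pt "0 0 0.1 0" --pt "0 0 0 0" --pt "0 0 0 0"

```text
t: 7.38
eef_pos: [0.526, -0.1778, 0.2609]
orientation: [[0.046, 0.999, 0.0], [0.999, -0.046, -0.0], [-0.0, 0.0, -1.0]]
contact_force: [0.7, 0.7, -3.0]
opening: 0.093
grasp_force: 30.0
```

Call:
servo_tool --pt "0 0 0.1 0" --pt "0 0 0.1 0" --pt "0 0 0.1 0" --pt "0 0 0 0" --pt "0 0 0 0"

```text
t: 7.8
eef_pos: [0.526, -0.1778, 0.2578]
orientation: [[0.046, 0.999, 0.0], [0.999, -0.046, -0.0], [-0.0, 0.0, -1.0]]
contact_force: [-0.4, -0.4, -1.6]
opening: 0.094
grasp_force: 30.0
```

Call:
servo_tool --pt "0 0 0.1 0" --pt "0 0 0 0" --pt "0 0 0 0" --pt "0 0 0 0"

```text
t: 8.13
eef_pos: [0.526, -0.1779, 0.2577]
orientation: [[0.046, 0.999, 0.001], [0.999, -0.046, -0.001], [-0.001, 0.001, -1.0]]
contact_force: [-1.4, 0.6, 5.3]
opening: 0.09
grasp_force: 30.0
```

The stop is on the desk. I release it and rise.

Call:
servo_tool --pt "0 0 0 0" --pt "0 0 0 0" --pt "0 0 0 0" --pt "0 0 0 0" --pt "0 0 0 0" --hand 80

```text
t: 8.55
eef_pos: [0.5261, -0.1778, 0.2566]
orientation: [[0.046, 0.999, -0.0], [0.999, -0.046, 0.0], [0.0, -0.0, -1.0]]
contact_force: [-0.1, 0.4, -0.8]
opening: 0.382
grasp_force: 0.0
```

Call:
servo_tool --pt "0 0 -1 0" --pt "0 0 -2 0" --pt "0 0 -3 0" --pt "0 0 -3 0" --pt "0 0 -3 0"

```text
t: 8.97
eef_pos: [0.5258, -0.1776, 0.3784]
orientation: [[0.046, 0.999, -0.0], [0.999, -0.046, 0.0], [0.0, -0.0, -1.0]]
contact_force: [-0.2, 0.6, 0.6]
opening: 0.667
grasp_force: 0.0
```

Call:
servo_tool --pt "3.8 0 0 0" --pt "3.8 0 0 0" --pt "3.8 0 0 0" --pt "3.8 0 0 0" --pt "3.8 0 0 0" --hand 255

```text
t: 9.38
eef_pos: [0.5344, 0.0136, 0.3777]
orientation: [[0.047, 0.999, 0.001], [0.999, -0.047, -0.0], [-0.0, 0.001, -1.0]]
contact_force: [0.5, -0.5, 0.8]
opening: 0.395
grasp_force: 0.0
```

Call:
servo_tool --pt "3.8 0 0 0" --pt "3.8 0 0 0" --pt "3.8 0 0 0" --pt "3.5 0 0 0" --pt "0 0 0 0"

```text
t: 9.8
eef_pos: [0.541, 0.1663, 0.3776]
orientation: [[0.04, 0.999, 0.002], [0.999, -0.04, 0.003], [0.003, 0.002, -1.0]]
contact_force: [0.5, 0.8, 0.0]
opening: 0.036
grasp_force: 0.0
```

Run:
```python
from h import *
where(); 
a=shot('top','t3'); b=shot('side','s3')
for d in(a,b):
    P=cloud(d); g=ing(P.reshape(-1,3)).reshape(420,560,2)
    m=(g[...,0]>.18)&(g[...,0]<.27)&(abs(g[...,1])<.04)&(P[...,2]>.02)
    for lo,hi in((.05,.07),(.08,.1)):
        k=m&(P[...,2]>lo)&(P[...,2]<hi)
        if k.sum(): print(lo,k.sum(),P[k][:,2].mean().round(3),g[k].min(0).round(3),g[k].max(0).round(3))
```

```text
t 9.8 tcp [0.541  0.1663 0.3776] grasp gauge [-116.6    2.2] grasp z 213.6 yaw err 0.0048 tilt [0.0017 0.0031] F [0.5 0.8 0. ] open 0.036 gf 0.0
0.05 201 0.059 [ 0.204 -0.021] [0.249 0.023]
0.08 54 0.093 [ 0.205 -0.004] [0.247 0.005]
0.05 159 0.058 [ 0.205 -0.02 ] [0.252 0.023]
0.08 36 0.092 [ 0.212 -0.002] [0.25  0.005]
```

The stop stands upright (block top 59 mm, handle 92 mm, centred at gauge x≈227 mm). The closed fingers are above the button, so I press it.

Call:
servo_tool --pt "0 -0.2 2 0" --pt "0 0 2 0" --pt "0 0 2 0" --pt "0 0 1.2 0" --pt "0 0 0 0"

```text
t: 10.32
eef_pos: [0.5387, 0.1591, 0.3025]
orientation: [[0.048, 0.999, -0.006], [0.999, -0.048, -0.001], [-0.001, -0.006, -1.0]]
contact_force: [-0.3, 0.4, 0.3]
opening: 0.003
grasp_force: 0.0
```

Call:
servo_tool --pt "0 0 0.4 0" --pt "0 0 0.3 0" --pt "0 0 0.2 0" --pt "0 0 0 0" --pt "0 0 0 0"

```text
t: 10.73
eef_pos: [0.5398, 0.1609, 0.2963]
orientation: [[0.046, 0.999, 0.001], [0.999, -0.046, 0.0], [0.0, 0.001, -1.0]]
contact_force: [0.7, -0.1, 0.3]
opening: 0.001
grasp_force: 0.0
```

Call:
servo_tool --pt "0 0 0.2 0" --pt "0 0 0.2 0" --pt "0 0 0.2 0" --pt "0 0 0 0" --pt "0 0 0 0"

```text
t: 11.15
eef_pos: [0.5399, 0.161, 0.2899]
orientation: [[0.046, 0.999, 0.001], [0.999, -0.046, 0.0], [0.0, 0.001, -1.0]]
contact_force: [0.5, -0.1, 1.2]
opening: 0.002
grasp_force: 0.6
```

```bash
python3 -c "
from h import *
where()"
```

```text
t 11.15 tcp [0.5399 0.161  0.2899] grasp gauge [-110.8    1.3] grasp z 125.9 yaw err -0.0009 tilt [0.0012 0.0001] F [ 0.5 -0.1  1.2] open 0.002 gf 0.6
```

Call:
servo_tool --pt "0 0 0.1 0" --pt "0 0 0.1 0" --pt "0 0 0.1 0" --pt "0 0 0 0" --pt "0 0 0 0"

```text
t: 11.57
eef_pos: [0.5399, 0.161, 0.2876]
orientation: [[0.046, 0.999, 0.001], [0.999, -0.046, 0.0], [0.0, 0.001, -1.0]]
contact_force: [-0.8, 0.6, 7.3]
opening: 0.006
grasp_force: 3.4
```

Call:
servo_tool --pt "0 0 0.1 0" --pt "0 0 0 0" --pt "0 0 0 0"

```text
t: 11.82
eef_pos: [0.5399, 0.161, 0.2875]
orientation: [[0.046, 0.999, 0.002], [0.999, -0.046, 0.0], [0.0, 0.002, -1.0]]
contact_force: [-1.0, -0.8, 12.1]
opening: 0.002
grasp_force: 6.2
```

The button has bottomed (tip at 105.5 mm, 12 N). I rise, open the fingers and go above the post.

Call:
servo_tool --pt "0 0 -1 0" --pt "0 0 -2 0" --pt "0 0 -2 0" --pt "0 0 -2 0" --pt "0 0 -1 0" --hand 80

```text
t: 12.23
eef_pos: [0.5397, 0.1611, 0.3677]
orientation: [[0.046, 0.999, 0.002], [0.999, -0.046, 0.0], [0.0, 0.002, -1.0]]
contact_force: [0.9, 0.1, 0.3]
opening: 0.3
grasp_force: 0.0
```

Call:
servo_tool --pt "-2.5 0 0 0" --pt "-2.8 0 0 0" --pt "-2.8 0 0 0" --pt "-2.8 0 0 0" --pt "-1.9 0 0 0"

```text
t: 12.65
eef_pos: [0.5331, 0.0313, 0.3652]
orientation: [[0.047, 0.999, -0.002], [0.999, -0.047, -0.0], [-0.0, -0.002, -1.0]]
contact_force: [0.6, 0.2, 0.5]
opening: 0.647
grasp_force: 0.0
```

Call:
servo_tool --pt "0 0 0 0" --pt "0 0 0 0"

```text
t: 12.82
eef_pos: [0.5334, 0.0323, 0.3653]
orientation: [[0.049, 0.999, -0.002], [0.999, -0.049, 0.001], [0.001, -0.002, -1.0]]
contact_force: [0.0, 0.6, 0.5]
opening: 0.677
grasp_force: 0.0
```

Run:
```python
from h import *
where(); 
a=shot('top','t4'); b=shot('side','s4')
for d in(a,b):
    P=cloud(d); g=ing(P.reshape(-1,3)).reshape(420,560,2)
    m=(abs(g[...,0]+.117)<.006)&(abs(g[...,1])<.006)
    k=(abs(g[...,0]+.07)<.01)&(abs(g[...,1])<.01)
    print('button',m.sum(),np.nanmean(P[m][:,2]),'sleeve',k.sum(),np.nanmean(P[k][:,2]))
```

```text
t 12.82 tcp [0.5334 0.0323 0.3653] grasp gauge [18.   0.1] grasp z 201.3 yaw err -0.0035 tilt [-0.0016  0.0007] F [0.  0.6 0.5] open 0.677 gf 0.0
button 0 nan sleeve 19 0.09937703234969696
button 5 0.10368682613242948 sleeve 17 0.09834523348568448<stdin>:8: RuntimeWarning: Mean of empty slice
```

Button top reads about 104 mm, so it is down. I lower onto the post and grip it.

Call:
servo_tool --pt "0 0 2 0" --pt "0 0 2 0" --pt "0 0 2 0" --pt "0 0 1.6 0" --pt "0 0 0 0"

```text
t: 13.33
eef_pos: [0.5324, 0.0346, 0.2868]
orientation: [[0.044, 0.999, -0.007], [0.999, -0.044, 0.001], [0.001, -0.007, -1.0]]
contact_force: [0.2, 1.2, 0.5]
opening: 0.684
grasp_force: 0.0
```

Call:
servo_tool --pt "0 0 0 0" --pt "0 0 0 0"

```text
t: 13.5
eef_pos: [0.5341, 0.0338, 0.2904]
orientation: [[0.045, 0.999, 0.001], [0.999, -0.045, -0.0], [0.0, 0.001, -1.0]]
contact_force: [0.8, 0.4, 1.4]
opening: 0.685
grasp_force: 0.0
```

```bash
python3 -c "
from h import *
where()"
```

```text
t 13.5 tcp [0.5341 0.0338 0.2904] grasp gauge [16.6  1.2] grasp z 126.4 yaw err 0.0002 tilt [ 0.0011 -0.    ] F [0.8 0.4 1.4] open 0.685 gf 0.0
```

Call:
servo_tool --pt "0 0 0.2 0" --pt "0 0 0 0" --pt "0 0 0 0" --pt "0 0 0 0" --pt "0 0 0 0" --hand 255

```text
t: 13.92
eef_pos: [0.5338, 0.033, 0.2881]
orientation: [[0.046, 0.999, 0.001], [0.999, -0.046, -0.0], [-0.0, 0.001, -1.0]]
contact_force: [-0.1, -0.3, -0.3]
opening: 0.394
grasp_force: 0.0
```

Call:
servo_tool --pt "0 0 0 0" --pt "0 0 0 0" --pt "0 0 0 0" --pt "0 0 0 0" --pt "0 0 0 0"

```text
t: 14.33
eef_pos: [0.5346, 0.033, 0.288]
orientation: [[0.046, 0.999, 0.003], [0.999, -0.046, -0.0], [-0.0, 0.003, -1.0]]
contact_force: [4.1, 0.0, -1.3]
opening: 0.251
grasp_force: 30.0
```

Call:
servo_tool --pt "-0.4 0 0 0" --pt "-0.6 0 0 0" --pt "-0.8 0 0 0" --pt "-0.8 0 0 0" --pt "-0.4 0 0 0"

```text
t: 14.75
eef_pos: [0.5332, 0.0028, 0.288]
orientation: [[0.047, 0.999, 0.003], [0.999, -0.047, 0.001], [0.001, 0.003, -1.0]]
contact_force: [5.4, 3.9, -1.0]
opening: 0.249
grasp_force: 30.0
```

```bash
python3 -c "
from h import *
where()"
```

```text
t 14.75 tcp [0.5332 0.0028 0.288 ] grasp gauge [47.5  2. ] grasp z 124.0 yaw err -0.002 tilt [0.003  0.0006] F [ 5.4  3.9 -1. ] open 0.249 gf 30.0
```

Call:
servo_tool --pt "-0.5 0 0 0" --pt "-0.7 0 0 0" --pt "-0.7 0 0 0" --pt "-0.4 0 0 0" --pt "0 0 0 0"

```text
t: 15.17
eef_pos: [0.5321, -0.0203, 0.288]
orientation: [[0.047, 0.999, 0.003], [0.999, -0.047, 0.0], [0.0, 0.003, -1.0]]
contact_force: [5.0, 2.4, -0.9]
opening: 0.251
grasp_force: 30.0
```

Run:
```python
from h import *
where(); 
a=shot('top','t5'); b=shot('side','s5')
T=[]
for f,z in(('t0' if 0 else 'top0',.088),('t3',.088),('t4',.088),('t5',.088)):
    I,_=ortho(load(f),o,gx,gy,z,(0,.13),(-.08,-.03),.0004); T.append(cv2.resize(I,(390,150),interpolation=cv2.INTER_CUBIC))
S=[]
for f in('side0','s4','s5'):
    d=load(f); S.append(cv2.resize(d['pixels'][190:240,258:300],(268,320),interpolation=cv2.INTER_CUBIC))
top=np.vstack([np.hstack(T[:2]),np.hstack(T[2:])]); 
sd=np.hstack(S)[:,:780]; sd=cv2.copyMakeBorder(sd,0,0,0,780-sd.shape[1],cv2.BORDER_CONSTANT)if sd.shape[1]<780 else sd
sd=cv2.resize(sd,(780,300)); cv2.imwrite('pics/c5.png',np.vstack([top,sd])[:,:,::-1])
```

```text
t 15.17 tcp [ 0.5321 -0.0203  0.288 ] grasp gauge [70.6  1.9] grasp z 124.0 yaw err -0.0023 tilt [0.0029 0.0003] F [ 5.   2.4 -0.9] open 0.251 gf 30.0
```

View pics/c5.png

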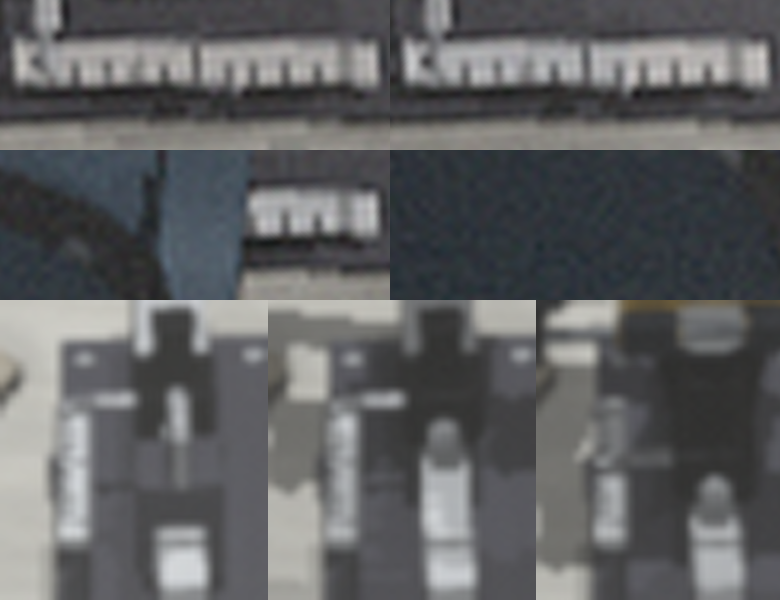

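The first two panels show the pointer at x≈15.7 mm and a clip bump near x≈78 mm below the scale's outer edge. In the side views (bottom) the pointer now sits beside the clip at about (590,455). I read the native pixels around the clip.

Run:
```python
from h import *
np.set_printoptions(linewidth=200)
for f in('top0','t3'):
    d=load(f); P=cloud(d)
    v,u=np.mgrid[238:248,276:300]; uv=np.c_[u.ravel(),v.ravel()]
    g=(1000*ing(plane(d,uv,.088))).reshape(v.shape+(2,))
    print(f); print('x',g[4,:,0].round(1)); print('y',g[:,10,1].round(1))
    print('gray'); print(d['pixels'][238:248,276:300].mean(2).astype(int)); print('z'); print((P[238:248,276:300,2]*1000).round())
    I,_=ortho(d,o,gx,gy,.088,(.005,.03),(-.042,-.026),.0005); pr=I.astype(float).mean(2).mean(0); w=np.clip(pr-90,0,None); print('pointer x',(w*(5+.5*np.arange(len(pr)))).sum()/w.sum())
    I,_=ortho(d,o,gx,gy,.081,(.01,.125),(-.058,-.052),.0005); pr=I.astype(float).mean(2).mean(0)
    from scipy.signal import find_peaks
    pk=find_peaks(-pr,prominence=20)[0]; print('ticks',10+.5*pk)
```

```text
top0
x [ 49.9  52.6  55.3  58.   60.6  63.3  66.   68.7  71.3  74.   76.7  79.4  82.1  84.7  87.4  90.1  92.8  95.5  98.1 100.8 103.5 106.2 108.9 111.5]
y [-55.4 -58.1 -60.8 -63.4 -66.1 -68.8 -71.5 -74.1 -76.8 -79.5]
gray
[[135 133  80 136 145 142  96 160 152 156 102 172 169  97 171 172 169  96 175 171 167  95 172 168]
 [ 44  52  43  55  75  81  78 105 114 108  94 150 130  82 136 133 133  80 132 136 130  83 137 138]
 [ 48  50  51  44  46  38  44  46  69  53  67  94  41  48  39  38  45  43  51  48  50  49  57  56]
 [ 64  44  55  52  56  65  62  64  47  52  53  59  51  50  52  51  53  49  44  50  49  60  58  65]
 [ 57  44  43  49  42  66  69  64  52  58  50  62  61  59  57  64  60  63  63  66  68  77  70  72]
 [ 72  75  75  77  78  84  67  65  65  74  51  59  58  57  57  55  56  56  58  63  63  64  65  67]
 [118 120 114 118 122 120 109 110 110 109 101 100 101 110 103 106 108 105 109 105  80  83  89  89]
 [126 126 127 128 127 126 129 127 130 126 128 132 128 138 138 138 142 140 146 142 122 122 125 120]
 [133 130 132 136 132 131 131 135 136 136 136 141 141 142 142 133 134 132 134 134 134 
[... 2803 characters left out ...]
11. 11.]
 [ 8. 13. 12. 11. 14. 10. 13. 11.  9. 10. 10. 13.  9.  9. 14. 10. 14. 11. 12. 12. 11. 14.  9. 13.]
 [10. 10.  8. 11. 12.  9. 10.  7.  9. 13.  7.  9. 11. 10. 11.  9. 11. 11. 12. 13. 13. 10. 14. 12.]
 [-4. -2. -1.  2. -4. -6.  0. -2.  1.  7.  9.  9.  7.  7.  9.  6.  6.  9. 10. 10.  8.  9.  5. 12.]
 [-1.  0. -0. -2. -1. -1. -0. -3.  0.  1. -1.  3. -2. -2. -3.  0. -2. -2. -2.  1.  0.  1. -1. -2.]
 [ 0.  2.  0. -2.  0. -3. -0.  3.  2. -3.  1.  3. -1.  1. -0. -1. -7. -4. -4. -2. -1. -2.  2. -0.]
 [-2.  1.  1. -0.  0.  0. -1.  1. -1. -4. -2. -2. -0. -2.  0.  3.  2. -1. -3.  0.  1. -1. -2.  3.]]
pointer x 15.746799038726708
ticks [ 25.   36.   45.5  54.5  65.5  76.5  84.5  95.5 106.  115. ]
```

The clip covers columns 284–287 (x 70–80.7 mm), and the tall tooth shows in column 286 (z≈95 mm), so the tooth is at about 75.9 mm. The pointer's home is 15.7 mm, so the extension needed is about 60 mm. It is now at about 53, so I move 6.5 mm more and compare pointer and tooth in the side view.

Call:
servo_tool --pt "-0.3 0 0 0" --pt "-0.25 0 0 0" --pt "-0.1 0 0 0" --pt "0 0 0 0" --pt "0 0 0 0"

```text
t: 15.68
eef_pos: [0.5318, -0.0261, 0.288]
orientation: [[0.047, 0.999, 0.003], [0.999, -0.047, 0.0], [0.001, 0.003, -1.0]]
contact_force: [4.7, 2.2, -1.4]
opening: 0.244
grasp_force: 30.0
```

Run:
```python
from h import *
np.set_printoptions(linewidth=200)
where(); b=shot('side','s6')
for f in('side0','s4','s6'):
    d=load(f); P=cloud(d); g=1000*ing(P.reshape(-1,3)).reshape(420,560,2); z=P[...,2]*1000
    m=(g[...,1]<-58)&(g[...,1]>-70)&(z>78)&(z<105)&(g[...,0]>55)&(g[...,0]<100)
    print(f,'clip pts'); print([(int(u),int(v),*g[v,u].round(1),round(float(z[v,u]),1)) for v,u in np.argwhere(m)])
    m=(g[...,1]<-24)&(g[...,1]>-50)&(z>83)&(z<94)&(g[...,0]>5)&(g[...,0]<100)
    print('pointer');print([(int(u),int(v),*g[v,u].round(1),round(float(z[v,u]),1)) for v,u in np.argwhere(m)])
d=b; print(d['pixels'][205:222,258:286].mean(2).astype(int))
B=cv2.resize(d['pixels'][195:235,255:300],(675,600),interpolation=cv2.INTER_CUBIC); cv2.imwrite('pics/c6.png',B[:,:,::-1])
```

```text
t 15.68 tcp [ 0.5318 -0.0261  0.288 ] grasp gauge [76.4  1.9] grasp z 124.0 yaw err -0.0016 tilt [0.003  0.0005] F [ 4.7  2.2 -1.4] open 0.244 gf 30.0
side0 clip pts
[(265, 216, np.float64(71.9), np.float64(-63.1), 92.3), (266, 216, np.float64(75.7), np.float64(-59.7), 95.0), (265, 217, np.float64(73.6), np.float64(-63.2), 89.6), (266, 217, np.float64(73.9), np.float64(-60.0), 89.7), (265, 218, np.float64(75.1), np.float64(-63.3), 86.7), (266, 218, np.float64(74.3), np.float64(-60.1), 86.0), (265, 219, np.float64(75.8), np.float64(-63.4), 83.3), (266, 219, np.float64(81.0), np.float64(-60.0), 87.0), (265, 220, np.float64(79.6), np.float64(-63.5), 82.2), (266, 220, np.float64(79.3), np.float64(-60.3), 81.8)]
pointer
[(272, 206, np.float64(14.9), np.float64(-40.5), 90.8), (273, 206, np.float64(11.3), np.float64(-37.2), 88.1), (274, 206, np.float64(10.5), np.float64(-33.9), 87.5), (275, 206, np.float64(10.9), np.float64(-30.6), 87.6), (276, 206, np.float64(12.0), np.float64(-27.2), 88.3), (270, 207, np.float64(16.8), np.float64(-47.2), 88.3), (271, 207, np.float64(13.2), np.float64(-44.
[... 4554 characters left out ...]
  51  50]
 [113 114 114 114 114 120 156 144 109  96 102 118 125 109  92  82  79  78  81  89  85  66  56  56  57  57  55  57]
 [114 114 116 116 115 119 140 119  83  99 127 136 133 111  88  89  93  93  94  99  92  69  56  58  57  56  57  55]
 [114 114 115 115 114 114 115  96  74  93 122 129 124 104  83  81  88  89  88  88  81  65  52  52  52  51  52  51]
 [116 115 115 114 114 114 111  94  79  97 102 104 107  93  76  68  68  69  65  63  61  55  51  51  50  53  54  55]
 [115 114 114 115 113 113 111  96  83 105 121 136 140 119  85  67  65  65  62  60  58  55  52  52  51  54  68  88]
 [113 112 112 112 112 113 110  97  84 107 142 164 169 141  94  68  65  65  62  60  58  55  51  53  51  62  99 124]]
```

View pics/c6.png

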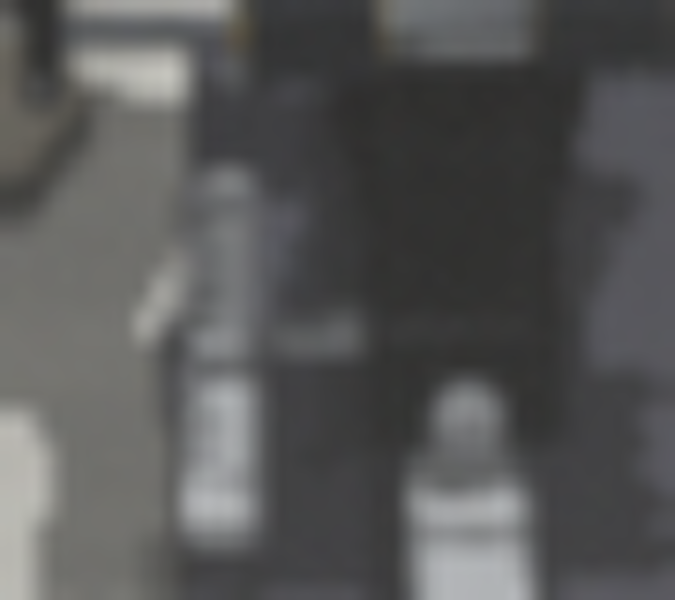

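The side view shows the pointer at about (320,335) in the crop, near the tooth at the scale's left edge (165,335), so they are nearly level. I average several side depth frames to fix the tooth and pointer surfaces.

Run:
```python
from h import *
np.set_printoptions(linewidth=200,suppress=True)
L=[get_image('side') for _ in range(24)]
d=dict(L[0]); Z=np.array([l['range_z'] for l in L]); Z[Z==0]=np.nan; d['range_z']=np.nanmedian(Z,0); print('noise',np.nanstd(Z[:,217,272]), np.nanstd(Z[:,217,265]))
I=np.mean([l['pixels'].mean(2) for l in L],0)
np.savez('pics/avg.npz',z=d['range_z'],I=I)
P=cloud(d); g=1000*ing(P.reshape(-1,3)).reshape(420,560,2)
for c in(264,265,266,267,270,271,272,273,274,275,276):
    print(c,[(r,round(g[r,c,0],1),round(P[r,c,2]*1000,1),round(g[r,c,1],0),int(I[r,c])) for r in range(214,223)])
where()
```

```text
noise 0.0021619094 0.002424091
264 [(214, np.float64(-69.2), np.float64(-2.0), np.float64(-73.0), 119), (215, np.float64(-62.9), np.float64(-1.9), np.float64(-72.0), 139), (216, np.float64(-56.7), np.float64(-1.8), np.float64(-72.0), 155), (217, np.float64(-50.8), np.float64(-2.0), np.float64(-72.0), 140), (218, np.float64(-44.6), np.float64(-1.8), np.float64(-72.0), 115), (219, np.float64(-38.7), np.float64(-1.9), np.float64(-72.0), 111), (220, np.float64(-31.9), np.float64(-1.3), np.float64(-72.0), 111), (221, np.float64(-27.5), np.float64(-2.4), np.float64(-72.0), 110), (222, np.float64(-21.0), np.float64(-2.0), np.float64(-72.0), 110)]
265 [(214, np.float64(-68.9), np.float64(-1.9), np.float64(-69.0), 154), (215, np.float64(-62.5), np.float64(-1.7), np.float64(-69.0), 153), (216, np.float64(72.3), np.float64(92.6), np.float64(-63.0), 144), (217, np.float64(76.3), np.float64(91.6), np.float64(-63.0), 119), (218, np.float64(76.8), np.float64(88.0), np.float64(-63.0), 95), (219, np.float64(78.6), np.float64(85.4), np.float64(-63.0), 94), (220, np.float64(78.5), np.float64(81.3), np.
[... 5043 characters left out ...]
at64(-29.0), 61), (215, np.float64(-44.0), np.float64(10.2), np.float64(-29.0), 68), (216, np.float64(-36.8), np.float64(11.1), np.float64(-29.0), 81), (217, np.float64(73.2), np.float64(87.9), np.float64(-28.0), 95), (218, np.float64(78.5), np.float64(87.9), np.float64(-28.0), 88), (219, np.float64(-20.4), np.float64(10.0), np.float64(-29.0), 65), (220, np.float64(-14.1), np.float64(10.3), np.float64(-29.0), 62), (221, np.float64(-7.8), np.float64(10.7), np.float64(-29.0), 62), (222, np.float64(-3.0), np.float64(10.0), np.float64(-29.0), 62)]
t 16.93 tcp [ 0.5318 -0.026   0.288 ] grasp gauge [76.3  1.9] grasp z 124.0 yaw err -0.0015 tilt [0.003  0.0005] F [ 5.5  2.2 -0.5] open 0.249 gf 30.0
```

Run:
```python
from h import *
L=load('avg') if 0 else np.load('pics/avg.npz'); I1=L['I']; d=load('side0')
I0=np.mean([load(f)['pixels'].mean(2) for f in('side0',)],0)
def cen(I,r0,cols):
    out=[]
    for c in cols:
        p=I[r0-5:r0+6,c]; bg=np.interp(np.arange(11),[1,9],[p[:3].mean(),p[-3:].mean()]); w=np.clip(p-bg,0,None); w[[0,1,9,10]]=0
        r=((r0-5+np.arange(11))*w).sum()/w.sum(); out.append([r,*1000*ing(plane(d,[(c,r)],.0875)[0])])
    return np.array(out)
print('home',cen(I0,206,range(273,278)).round(2)); print('now',cen(I1,217,range(273,278)).round(2))
print(I0[200:213,271:278].astype(int)); print(I1[211:223,264:278].astype(int))
```

```text
home [[206.12  11.07 -37.25]
 [206.12  11.26 -33.92]
 [206.16  11.71 -30.59]
 [206.16  11.85 -27.25]
 [206.09  11.65 -23.91]]
now [[217.09  72.61 -37.65]
 [217.23  73.56 -34.46]
 [217.2   73.55 -31.26]
 [216.98  72.56 -28.04]
 [216.86  72.09 -24.83]]
[[144 123 102  97  92  89  87]
 [105 100  98  97  92  88  87]
 [ 97  97  97  96  92  89  87]
 [ 96  97  97  97  92  89  87]
 [ 98  99 100 100  96  95  94]
 [108 116 127 133 130 131 140]
 [124 133 156 165 166 170 176]
 [123 124 141 149 150 153 154]
 [127 110 102 102 102 101  98]
 [155 117  98  96  96  91  87]
 [171 123  99  97  96  92  88]
 [173 123 100  96  96  91  88]
 [173 122  99  97  95  90  89]]
[[109 110 114 109 105 112 119 110  95  89  76  66  60  57]
 [110 115 129 119 106 110 118 110  95  88  75  65  60  57]
 [113 136 141 121 106 110 118 110  95  83  71  65  60  58]
 [119 154 148 117  98 106 117 110  94  77  67  64  61  59]
 [139 153 136 110 102 114 121 110  94  78  68  66  68  70]
 [155 144 108  97 104 119 125 109  92  82  78  78  81  88]
 [140 119  82  99 134 141 134 111  89  88  92  93  95 100]
 [115  95  74  95 132 135 125 104  82  81  87  88  88  89]
 [111  94  78  97 104 105 105  94  76  68  68  68  65  63]
 [111  96  83 105 121 135 140 118  85  67  66  65  62  59]
 [110  97  84 107 141 165 169 140  94  68  66  65  62  59]
 [110  97  84 112 137 156 168 142  95  68  66  65  62  59]]
```

Run:
```python
from h import *
np.set_printoptions(linewidth=200)
for f in('top0','t3'):
    d=load(f); P=cloud(d); sl=(slice(224,238),slice(258,274))
    print(f,'x',(1000*ing(plane(d,[(c,230) for c in range(258,274)],.088)))[:,0].round(1)); print((P[sl][...,2]*1000).round()); print(d['pixels'][sl].mean(2).astype(int))
    if f=='top0': print((1000*ing(plane(d,[(264,r) for r in range(224,238)],.088)))[:,1].round(1))
```

```text
top0 x [-0.   2.7  5.3  8.  10.7 13.4 16.1 18.8 21.5 24.2 26.8 29.5 32.2 34.9 37.6 40.3]
[[12. 82. 81. 82. 85. 91. 88. 89. 88. 90. 91. 93. 84. 25. 31. 30.]
 [10.  8. 12.  9.  8. 87. 88. 91. 13. 12. 12. 70.  7. 10. 12. 12.]
 [10. 10. 12. 11. 11. 90. 90. 92.  9. 11. 12.  8. 16. 11. 10.  9.]
 [11.  6. 12. 13.  9. 89. 89. 88. 12.  9. 12. 10. 10. 13.  9. 12.]
 [12. 10. 12. 13. 11. 88. 90. 92. 13. 10. 12. 10. 12. 14.  8. 10.]
 [13. 13. 10.  9. 89. 93. 90. 89. 12. 12.  8. 12. 13. 11.  9.  4.]
 [13. 10. 11. 12. 89. 85. 90. 89.  9. 11. 12. 10.  8. 16. 10.  8.]
 [12. 10. 14.  9. 87. 89. 91. 86. 16. 12.  8.  6. 10. 11. 10. 12.]
 [10. 13. 11. 13.  9. 11. 89. 14. 12.  7.  8.  8.  9. 11. 14. 16.]
 [10. 10. 84. 80. 82.  9. 89. 13. 10. 11. 15.  9. 12. 13. 11. 12.]
 [10. 11. 83. 83. 82. 90. 92. 84. 81. 82. 82. 84. 75. 79. 82. 83.]
 [ 8. 10. 80. 82. 82. 89. 87. 80. 80. 85. 82. 81. 83. 83. 82. 81.]
 [10. 10. 83. 81. 81. 87. 90. 83. 80. 82. 81. 84. 86. 80. 80. 83.]
 [ 7. 10. 82. 78. 84. 79. 85. 81. 81. 82. 78. 79. 83. 81. 82. 82.]]
[[ 49  53  45  44  54 148 144 144  41  44  46  46  44  59  62  57]
 [ 54
[... 2217 characters left out ...]
  71  74  74  68  78  71  73]
 [ 53  77  74  69  80 142 139 155  58  69  74  74  70  67  73  70]
 [ 53  79  72  70  89 143 143 154  49  69  74  68  75  73  78  77]
 [ 47  72  72  70  94 151 145 158  54  71  74  72  71  72  69  72]
 [ 53  75  68  68  81 134 135 121  67  76  73  72  71  72  72  78]
 [ 50  63 112  80  71 103 114  52  61  62  57  58  62  62  67  63]
 [ 43  70 165 141 139 109 129 131 129 130 124 128 135 129 133 133]
 [ 59  76 181 176 132 113 156 170 172 172 175 174 173 171 170 170]
 [ 74  74 183 172  69 100 163 171 167 152 169 167 168 149 168 164]
 [ 66  73 185 171 130 114 148 172 167 112 167 166 165 111 171 169]
 [ 39  67 150 148 149 138 126 163 159  96 180 177 175 119 178 173]]
```

Comparing the two in the top pictures, the tip's home is 15.5 mm and the tooth 75.5 mm, so the extension should be about 60 mm. It is now about 59, and the side view also puts the tip about 0.6 mm short. I make a last small move.

Call:
servo_tool --pt "-0.08 0 0 0" --pt "0 0 0 0" --pt "0 0 0 0" --pt "0 0 0 0" --pt "0 0 0 0"

```text
t: 17.35
eef_pos: [0.5318, -0.0268, 0.288]
orientation: [[0.047, 0.999, 0.003], [0.999, -0.047, 0.001], [0.001, 0.003, -1.0]]
contact_force: [6.0, 3.2, -1.2]
opening: 0.246
grasp_force: 30.0
```

Run:
```python
from h import *
np.set_printoptions(linewidth=200,suppress=True)
where()
L=[get_image('side') for _ in range(24)]
d=dict(L[0]); Z=np.array([l['range_z'] for l in L]); Z[Z==0]=np.nan; d['range_z']=np.nanmedian(Z,0)
P=cloud(d); g=1000*ing(P.reshape(-1,3)).reshape(420,560,2)
for c in(265,266,270,271,273,275):
    print(c,[(r,float(g[r,c,0].round(1)),float((P[r,c,2]*1000).round(1))) for r in range(216,220)])
m=(g[...,0]>.18e3)&(g[...,0]<.27e3)&(abs(g[...,1])<40)&(P[...,2]>.085)&(P[...,2]<.1); print('stop handle',m.sum(),g[m].mean(0))
m=(abs(g[...,0]+117)<6)&(abs(g[...,1])<6); print('button z',P[m][:,2])
where()
```

```text
t 17.35 tcp [ 0.5318 -0.0268  0.288 ] grasp gauge [77.1  1.9] grasp z 124.0 yaw err -0.0016 tilt [0.0031 0.0006] F [ 6.   3.2 -1.2] open 0.246 gf 30.0
265 [(216, 73.2, 93.3), (217, 75.7, 91.1), (218, 75.7, 87.2), (219, 79.5, 86.0)]
266 [(216, 72.4, 92.6), (217, 75.1, 90.6), (218, 75.2, 86.7), (219, 79.2, 85.6)]
270 [(216, 56.8, 80.6), (217, 72.6, 88.2), (218, 75.8, 86.6), (219, 72.7, 80.3)]
271 [(216, 55.5, 79.5), (217, 73.1, 88.5), (218, 76.8, 87.2), (219, 72.6, 80.1)]
273 [(216, -38.9, 9.9), (217, 73.4, 88.4), (218, 78.4, 88.2), (219, -20.9, 10.1)]
275 [(216, -37.6, 10.6), (217, 74.4, 88.9), (218, 79.4, 88.6), (219, -19.7, 10.6)]
stop handle 33 [232.96164542   1.49498504]
button z []
t 18.55 tcp [ 0.5318 -0.0268  0.288 ] grasp gauge [77.1  1.9] grasp z 124.0 yaw err -0.0016 tilt [0.0031 0.0006] F [ 5.3  2.5 -1. ] open 0.248 gf 30.0
```

The tip's front face (75.8–76.8 mm) and the tooth's front face (about 75.5 mm) agree to within 1 mm. The hold is steady and the stop still stands, so I hand in.

```bash
python3 -c "
from rig import bot
print(bot.finish_job())"
```

```text
the job is handed in; nothing more can be done
None
```

I handed the job in at about 18.6 s: the stop stands upright ahead of the foot, the lock button bottomed when pressed, and the post is still gripped. The pointer reads within about 1 mm of the clip tooth, but the handed-in result came back without a verdict.

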